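# Lock the nightstand cabinet and tug-test the child-lock pin

## Task

Swing the cabinet's door fully shut, then push the child-lock pin from its holder down through the door's eye into the lock socket until its collar is home. Prove that it holds: pull it straight up with rising force to about 12 N, never beyond 16 N, keep that pull for about half a second, and then let go with the pin still caught in the lock and the door shut. Leave the other things on and in the nightstand where they are.

Things in the scene. Friction and masses are not known exactly. Their poses are not given: they have to be found in the camera images.
- cabinet: small white cabinet fixed on the table, 170 deep (x) x 240 wide (y) x 170 mm high; origin at the centre of its underside, its front faces its -x, z up. Nothing stands on its top but the lock socket.
- door (a joint): door angle in rad: 0 shut (hard stop), grows as the free edge swings out to the cabinet's -x. Moves easily (under 1 N at the free edge) and stays where left. The door is wooden, 12 thick, 230 wide, its top edge 170 mm above the table. A knob stands 35 mm out of its face, 85 mm above the table, 95 mm nearer the free edge than door_push.
- door_hinge (a point): point on the door's upright hinge axis at table height, at the cabinet's left (+y) front edge: cabinet frame (-91, 115, 0) mm. Its axes turn with the door; when shut they match the cabinet's.
- door_push (a point): flat spot on the door's outer face good for pushing, 100 mm from the hinge axis, 14 mm below the door's top edge; its -x axis points straight out of the face, y towards the hinge, z up. Moves with the door; in the door_hinge frame (-6, -100, 156) mm.
- door_eye (a point): centre of the 18 mm eye, on the upper face of a level aluminium hasp plate (62 x 40 x 4 mm) that the door carries over the cabinet top, 217 mm above the table. Moves with the door; in the door_hinge frame (34, -175, 217) mm; with the door shut it is straight over the socket. Nothing there is higher.
- socket (a joint): rise in m of the grey lock socket on its stiff spring mount: 0 at rest on its stop, 1 mm up for each 10 N of upward pull (12 N = 0.0012, 16 N = 0.0016, end of travel 0.006). Readings carry about 1 mm of noise, so judge the pull by the force felt.
- socket_mouth (a point): centre of the socket's upper face, 206 mm above the table at rest (cabinet frame (-57, -60, 206) mm), z up. The socket is a grey 36 mm cube with an upright 14 mm hole, mouth chamfered 2 mm; 9 to 21 mm below the mouth two sprung catches narrow the hole and snap into the pin's neck when it is home.
- pin: grey plastic lock pin, upright, 83 mm long, about 40 g, origin at the tip of its foot, z up. Shaft 12 mm across, cone foot 7 mm long and 6 mm across at the tip, 8 mm wide neck 10 to 26 mm above the tip; collar 26 mm across from 43 to 47 mm above the tip. At the start its collar rests on the holder, foot 7 mm above the table. Any yaw fits the socket.
- pin_grip (a point): middle of the pin's flat grip, 65 mm above the foot; the grip is 28 mm along x, 16 mm thick along y, 36 mm high (from the collar's top up). Pushing in takes 5 to 10 N, then it snaps; home, the collar lies on the hasp plate, foot 32 mm below the socket mouth. Pulled up, it first slides 1 to 7 mm (differs each time) at 2 to 3 N, then the catches bite and hold over 16 N. Not caught, it slides right out.
- holder: fixed wooden block 70 x 70 x 50 mm high with an upright 16 mm hole through its centre, in which the pin is parked; origin at the centre of its underside.
- sippy_cup: stainless sippy cup with white lid standing in the cabinet, 68 mm across, 117 mm high; leave it. Origin at its underside.
- stack_cup: orange stacking cup, 72 mm across, 60 mm high; leave it. Origin at its underside.
- hairbrush: wooden hairbrush lying on its bristles, 195 x 50 x 27 mm, long axis x; leave it. Origin under it near its middle.
- spoon: green spoon lying flat, 150 mm long along x; leave it. Origin under it.
Things that resemble listed ones, but are neither listed nor needed, are in the scene too. What is meant by the pin is not yellow, and is the smaller of those in its own colour.

How it is judged:
By the outcome, as a careful person would: the job done as asked, in the order asked, and still so for the second after the job is handed in, with the robot touching nothing.
It also fails if it takes over 72 s, if anything falls off the work surface, if the arm or the gripper's body presses on something with over 40 N, if the wrist force passes 120 N, or if a joint passes its speed limit or range.

## Robot

A 6-joint arm with a two-finger parallel gripper is mounted at the origin on the work surface. World frame = base frame: x ahead of the robot, y to its left, z up, the work surface at z = 0. Lengths are in mm, angles in degrees, forces in N, time in s.
With the tool pointing down it reaches from about 300 to 850 mm from the base axis. Payload 4.2 kg.
Tool frame: the origin (TCP) lies at the centre of the arm's flange, where the gripper is bolted on; the fingertips stand 191 mm ahead of it and the grasp point (between the pads) lies 172 mm ahead of it; z points along the fingers, y is the direction in which the jaws open and shut (so a half turn about z gives the same grasp; the last joint's range is limited). The gripper opens to 91 mm and grips with 3 to 60 N. Pads are 32 mm wide; open, the fingers measure 118 mm over their backs; the gripper's body (76 mm by 178 mm) begins 60 mm behind the grasp point.
Start: joints at [-71.448, 18.312, 89.639, -0, 72.044, -1.146], TCP at [193.812, -541.35, 404.776] pointing down, gripper open.
Joint ranges: [-177.97, 177.97], [-48.28, 115.42], [12.27, 149.76], [-77.06, 257.06], [2.81, 150.46], [-146.56, 146.56]. Speed limits (degrees/s): [147.25, 147.25, 180, 180, 180, 180].

## Interface

Orientations are given as [roll, pitch, yaw] about the fixed x, y, z axes, in that order (R = Rz(yaw) Ry(pitch) Rx(roll)).
In Python, from workcell import status, vision, ticket gives the robot as it stands.
- The arm moves only by the shell command python3 -m jog 'ROWS' [FORCE]. ROWS is JSON, a list of rows, each a list of 7 numbers: the finger opening in m, from 0 to 0.0912, then the shift along the tool's x, y, z in m, then the turn, a rotation vector about the tool's x, y, z in rad. A call has 1 to 12 rows; each row shifts and turns the commanded pose from where the row before left it, along the tool's axes as they then stand; what a row does not reach is not made up. A row lasts 1/8 s, in which the tool goes at most 62.5 mm and 10.7 degrees, less where a joint would pass 70% of its speed; a pose out of reach is approached as far as the arm can. A call with a gripper value outside its range is refused whole. The fingers move at their own pace and stop on an object; FORCE is the grip in N (left out, the last holds). Time passes only in rows, so rows that do not move let the fingers close. It gives the time, the measured TCP pose, the force and the opening at its end, in the units of the state.
- status.state(): the state, without advancing time (a new reading comes with each control period).
- vision.grab_frame(name): name is "scene" or "side" or "wrist"; returns a dict with "color" (480x640x3 uint8, blue, green, red), "depth" (480x640 float32, mm along the optical axis (not along the pixel's ray), 0 where there is no reading), "fov_y" (degrees; the focal length in pixels is half the picture's height over the tangent of half this angle, whatever the lens; pixels are square), "cx", "cy" (the principal point, pixels), "k1" (the pictures are not rectified: a ray, as slopes to the right and down, at radius r is drawn at 1 + k1 r^2 times it, then the intrinsics apply), "pose" (4x4, takes a point from camera to world coordinates). Camera axes: x right, y down, z forward; pixel columns grow to the right and rows downward; lengths in mm; the calibration is good to about 2 mm. A picture is of the moment at which its call begins.
- ticket.job_done(): hands the job in, once; it reports no verdict.
Trained networks look in the newest picture that a camera, given by its name, has taken for a name from the list of things; names that differ only in an ending like _2 or _b are one class to them, and where a whole thing is asked for, a point or a joint stands for the part that bears it (a point fixed in the world has none). Each returns a list of dicts, best first, with "p" (0 to 1); they miss things now and then, are a little off and sometimes report something else, mostly with a low value. They report only what shows in the picture. A call takes as long as a camera call. They do not tell look-alikes from the thing itself.
- vision.find_in(camera, label): "location" ([x, y, z] in mm, in world coordinates, good to about 4 mm: the middle of the surface that is visible of it).
- vision.silhouettes(camera, label): "pixels" (480x640 bool, what is visible of it).
The state is a dict: "time_s": time; "qpos": joint angles; "qvel": joint speeds; "effort": joint torques, N m; "ee_pos": TCP position; "ee_rot": TCP orientation; "force": force on the tool from outside, world axes, zero at the start; "torque": the same for the moment, N m; "gripper_width": finger opening in mm.
Only numpy, scipy, OpenCV 4.12 (cv2) and the standard library are available. Lean on these libraries where they do the work, as an engineer would, in place of code of your own. Each camera call takes 0.05 s, during which the arm holds its last target.

## Working session

There is one attempt and no reset: what is moved stays moved. The work goes in short steps, Python scripts to look and compute and a shell command to move; the robot and the scene stay as the last step left them, time stands still between calls to the robot, and variables do not carry over. Pictures are saved under pics/ and viewed, and the job is handed in when it is done.

```bash
mkdir -p pics; ls; cat > h.py <<'E'
import numpy as np, cv2
from workcell import status, vision, ticket
def save(f,n,crop=None,s=1):
    im=f["color"]
    if crop: x0,y0,x1,y1=crop; im=im[y0:y1,x0:x1]
    if s!=1: im=cv2.resize(im,None,fx=s,fy=s,interpolation=cv2.INTER_CUBIC)
    cv2.imwrite(f"pics/{n}.png",im)
def rays(f,uv):
    uv=np.atleast_2d(np.float64(uv)); fl=240/np.tan(np.radians(f["fov_y"]/2))
    d=(uv-[f["cx"],f["cy"]])/fl; s=d.copy()
    for _ in range(20): s=d/(1+f["k1"]*(s**2).sum(1,keepdims=True))
    return s
def pts(f,uv,z=None):
    uv=np.atleast_2d(uv).astype(int); s=rays(f,uv)
    d=f["depth"][uv[:,1],uv[:,0]].astype(float)
    c=np.c_[s*d[:,None],d]; P=np.array(f["pose"]); w=c@P[:3,:3].T+P[:3,3]
    return w,d>0
def onplane(f,uv,z):
    s=rays(f,uv); P=np.array(f["pose"]); r=np.c_[s,np.ones(len(s))]@P[:3,:3].T
    t=(z-P[2,3])/r[:,2]; return P[:3,3]+r*t[:,None]
def proj(f,w):
    P=np.array(f["pose"]); c=(np.atleast_2d(w)-P[:3,3])@P[:3,:3]; s=c[:,:2]/c[:,2:]
    fl=240/np.tan(np.radians(f["fov_y"]/2)); s=s*(1+f["k1"]*(s**2).sum(1,keepdims=True))
    return s*fl+[f["cx"],f["cy"]]
E
python3 - <<'E'
from h import *
print(status.state())
for c in("scene","side","wrist"):
    f=vision.grab_frame(c); save(f,c+"0"); print(c,f["fov_y"],f["k1"],np.round(f["pose"],2).tolist())
    for l in("cabinet","door","socket","pin","holder","door_eye","sippy_cup","stack_cup","hairbrush","spoon"):
        print(l,[(round(r["p"],2),np.round(r["location"]).tolist(),np.round(proj(f,r["location"])[0]).tolist()) for r in vision.find_in(c,l)][:5])
E
```

```text
pics
{'time_s': 0.0, 'qpos': array([-7.14479489e+01,  1.83518694e+01,  8.97040975e+01, -6.93902115e-04,
        7.20412707e+01, -1.14634197e+00]), 'qvel': array([ 0.00576745,  0.02761377,  0.03412881, -0.02167733,  0.08835648,
       -0.03706143]), 'effort': array([ 1.39592303e-03, -4.12456834e+01, -2.31975800e+01,  7.30003905e-02,
        4.57438873e-02, -1.51195741e-04]), 'ee_pos': array([ 193.76272503, -541.21273753,  403.93333002]), 'ee_rot': array([-1.79902769e+02, -1.28574842e-03,  1.96986065e+01]), 'force': array([ 0.2656494 ,  0.62284246, -0.03751207]), 'torque': array([ 0.01001969,  0.01794854, -0.04358701]), 'gripper_width': 91.32368836319115}
scene 45.35286832567776 -0.10412341396556929 [[-0.04, 0.67, -0.74, 1438.89], [1.0, 0.02, -0.03, 65.78], [-0.01, -0.75, -0.67, 953.35], [0.0, 0.0, 0.0, 1.0]]
cabinet [(0.98, [721.0, -35.0, 172.0], [289.0, 296.0]), (0.54, [531.0, -48.0, 168.0], [291.0, 230.0])]
door [(0.63, [534.0, -52.0, 165.0], [289.0, 232.0]), (0.22, [617.0, -88.0, 199.0], [266.0, 247.0])]
socket [(0.62, [616.0, -87.0, 198.0], [267.0, 247.0])]
pin [(0.67, [352.0, 313
[... 1095 characters left out ...]
0])]
holder [(0.63, [449.0, -292.0, 41.0], [400.0, 214.0]), (0.58, [432.0, 321.0, 47.0], [299.0, 384.0])]
door_eye [(0.68, [529.0, -13.0, 107.0], [327.0, 240.0])]
sippy_cup []
stack_cup [(0.78, [452.0, -294.0, 42.0], [399.0, 213.0]), (0.67, [530.0, -12.0, 104.0], [327.0, 241.0])]
hairbrush [(0.62, [448.0, -290.0, 42.0], [401.0, 214.0]), (0.2, [534.0, -5.0, 102.0], [324.0, 243.0])]
spoon [(0.86, [713.0, 305.0, 10.0], [170.0, 343.0])]
wrist 65.63352655933227 0.005203138732529868 [[0.34, -0.91, -0.23, 258.46], [-0.94, -0.33, -0.08, -518.07], [0.0, 0.25, -0.97, 385.42], [0.0, 0.0, 0.0, 1.0]]
cabinet []
door []
socket []
pin []
holder []
door_eye []
sippy_cup []
stack_cup []
hairbrush []
spoon []
```

View pics/scene0.png

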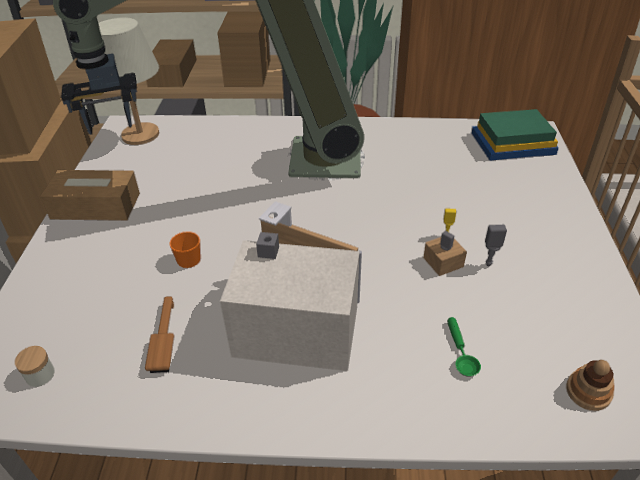

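View pics/side0.png

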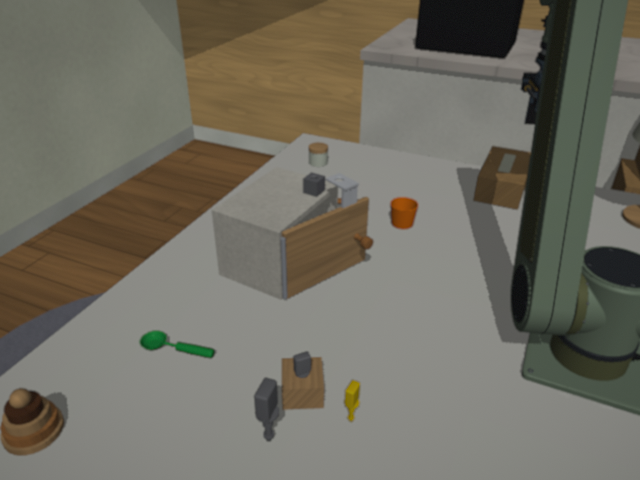

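Pin candidates in the scene picture are yellow (449,217), grey in the holder (447,240) and a larger grey one standing free (495,238). The pin meant should be the small grey one in the holder: it isn't yellow and it's the smaller of the two greys. I'll confirm that with a crop and measure the poses.

```bash
python3 - <<'E'
from h import *
f=vision.grab_frame("scene"); save(f,"crop1",(400,190,540,290),5); save(f,"crop2",(200,190,380,380),3)
g=vision.grab_frame("side"); save(g,"crop3",(200,150,400,310),4)
def cloud(f):
    v,u=np.mgrid[0:480,0:640]; uv=np.c_[u.ravel(),v.ravel()]; w,ok=pts(f,uv); return w,ok,uv
for n,F in(("scene",f),("side",g)):
    w,ok,uv=cloud(F)
    def rect(lo,hi,zr):
        m=ok&(w[:,0]>lo[0])&(w[:,0]<hi[0])&(w[:,1]>lo[1])&(w[:,1]<hi[1])&(w[:,2]>zr[0])&(w[:,2]<zr[1])
        p=w[m]; r=cv2.minAreaRect(np.float32(p[:,:2])); return m.sum(),np.round(p[:,2].mean(),1),r
    for nm,a in(("cabtop",((580,-200),(850,150),(164,177))),("holder",((380,230),(540,360),(44,54))),
      ("pingrip",((380,230),(520,350),(62,100))),("door/cab",((400,-250),(610,150),(163,176))),("plate",((400,-250),(590,0),(211,224))),("sock",((560,-150),(680,0),(201,210)))):
        try: print(n,nm,rect(*a))
        except Exception as e: print(n,nm,e)
E
```

```text
scene cabtop (np.int64(7900), np.float64(170.5), ((660.912109375, -34.98866271972656), (242.7903289794922, 183.74952697753906), 84.47886657714844))
scene holder (np.int64(493), np.float64(50.0), ((443.1072082519531, 300.2630310058594), (72.9302978515625, 73.55718994140625), 27.469911575317383))
scene pingrip (np.int64(174), np.float64(80.1), ((444.1148376464844, 299.0472717285156), (29.4700870513916, 24.483203887939453), 42.2832145690918))
scene door/cab (np.int64(1479), np.float64(170.2), ((549.8184814453125, -28.821517944335938), (244.56729125976562, 120.29991912841797), 89.98439025878906))
scene plate (np.int64(399), np.float64(217.3), ((532.0510864257812, -78.38357543945312), (41.42442321777344, 66.12908935546875), 63.89811706542969))
scene sock (np.int64(248), np.float64(206.1), ((601.8889770507812, -88.66593933105469), (36.792057037353516, 40.075199127197266), 84.48046875))
side cabtop (np.int64(3985), np.float64(169.4), ((658.5068969726562, -35.463409423828125), (247.71218872070312, 180.1423797607422), 84.40480041503906))
side holder (np.int64(1100), np.float64(49.6), ((438.55328369140625, 299.8166809082031), (69.62300109863281, 73.03034973144531), 27.714080810546875))
side pingrip (np.int64(311), np.float64(80.1), ((438.8378601074219, 300.1033630371094), (28.372482299804688, 17.756681442260742), 48.60483932495117))
side door/cab (np.int64(1410), np.float64(168.8), ((569.0368041992188, -19.50244140625), (235.9134063720703, 122.63705444335938), 73.44338989257812))
side plate (np.int64(300), np.float64(216.3), ((528.3121337890625, -78.68611145019531), (43.01394271850586, 64.07975769042969), 63.4267578125))
side sock (np.int64(163), np.float64(204.9), ((597.551025390625, -88.00616455078125), (40.645355224609375, 37.581077575683594), 83.08614349365234))
```

```bash
python3 - <<'E'
import cv2,numpy as np
a=cv2.imread("pics/crop1.png");b=cv2.imread("pics/crop2.png");c=cv2.imread("pics/crop3.png");print(a.shape,b.shape,c.shape)
E
```

```text
(500, 700, 3) (570, 540, 3) (640, 800, 3)
```

View pics/crop1.png

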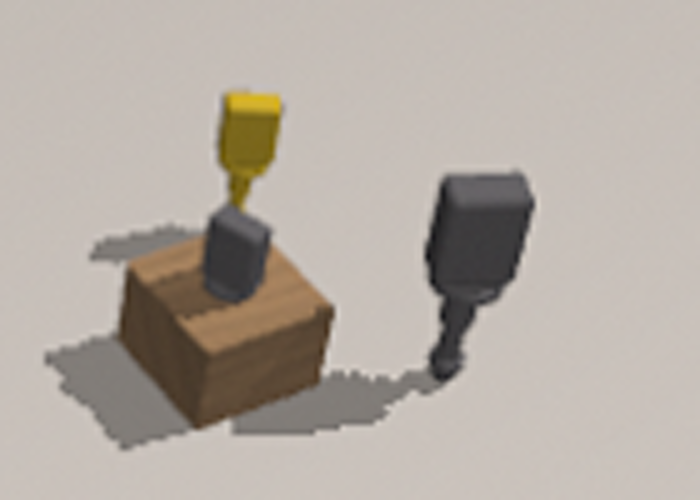

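View pics/crop2.png

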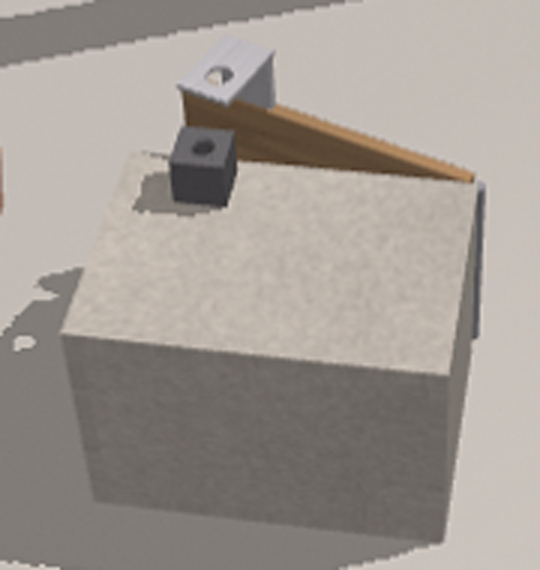

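View pics/crop3.png

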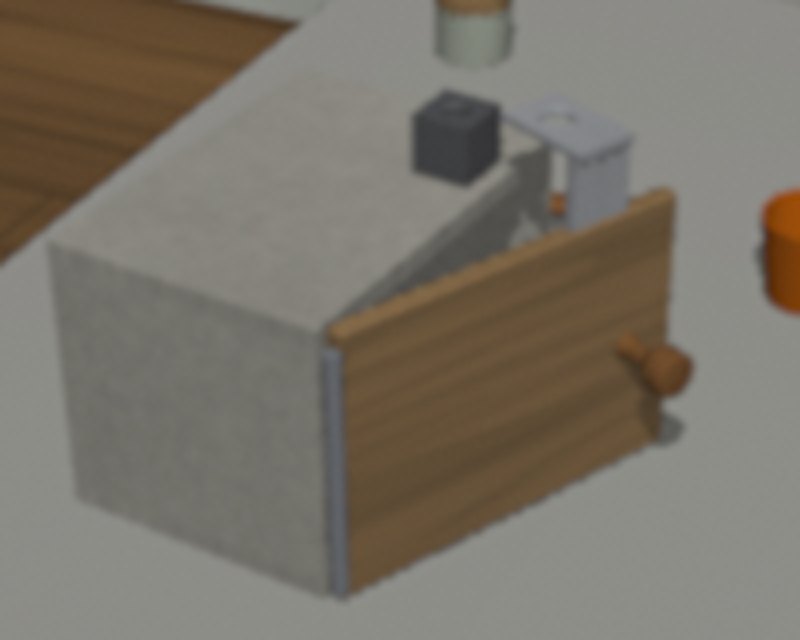

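The crop confirms it: the small grey pin sits in the holder (crop 235,255), and the other grey one is clearly larger. The door is about 20° open. The cabinet is at about (662,-34) with yaw -5.5°, the hinge at about (583,89) and the socket at about (600,-88). I'll move to in front of door_push with the fingers closed.

```bash
python3 -m jog '[[0,0.0412,-0.038,0,0,0,0],[0,0.0412,-0.038,0,0,0,0],[0,0.0412,-0.038,0,0,0,0],[0,0.0412,-0.038,0,0,0,0],[0,0.0412,-0.038,0,0,0,0],[0,0.0412,-0.038,0,0,0,0],[0,0.0412,-0.038,0,0,0,0],[0,0.0412,-0.038,0,0,0,0],[0,0.0412,-0.038,0,0,0,0],[0,0.0412,-0.038,0,0,0,0],[0,0.0412,-0.038,0,0,0,0],[0,0,0,0,0,0,0.147]]'
```

```text
time_s: 3.25
ee_pos: [481.0, 8.0, 404.6]
ee_rot: [-180.0, -0.1, 11.3]
force: [-0.6, -1.3, 0.2]
gripper_width: 0.2
```

```bash
python3 -m jog '[[0,0,0,0.02,0,0,0.147],[0,0,0,0.02,0,0,0.146],[0,0,0,0.02,0,0,0]]'; python3 - <<'E'
from h import *
print(status.state()["qpos"])
E
```

```text
time_s: 3.62
ee_pos: [479.6, 5.0, 344.3]
ee_rot: [180.0, -0.0, -5.5]
force: [0.0, -0.2, -1.5]
gripper_width: 0.0
[-7.69833272e-01  1.26633650e+01  1.07050486e+02 -5.43923762e-03
  6.02601073e+01  9.47785063e+01]
```

```bash
python3 -m jog '[[0,0.012,0,0,0,0,0],[0,0.012,0,0,0,0,0],[0,0.012,0,0,0,0,0],[0,0.012,0,0,0,0,0],[0,0.01,0,0,0,0,0],[0,0.005,0,0,0,0,0]]'
```

```text
time_s: 4.38
ee_pos: [543.1, -1.2, 344.8]
ee_rot: [180.0, -0.0, -5.5]
force: [-0.3, -0.6, 0.2]
gripper_width: 0.5
```

```bash
python3 -m jog '[[0,0.003,0,0,0,0,0],[0,0.002,0,0,0,0,0],[0,0,0,0,0,0,0]]'
```

```text
time_s: 4.75
ee_pos: [547.4, -1.5, 344.8]
ee_rot: [-180.0, -0.0, -5.5]
force: [-0.3, 0.6, 0.3]
gripper_width: 0.5
```

```bash
python3 -m jog '[[0,0.002,0,0,0,0,0],[0,0,0,0,0,0,0]]'; python3 -m jog '[[0,0.002,0,0,0,0,0],[0,0,0,0,0,0,0]]'; python3 -m jog '[[0,0.002,0,0,0,0,0],[0,0,0,0,0,0,0]]'
```

```text
time_s: 5.0
ee_pos: [549.4, -1.8, 344.8]
ee_rot: [-180.0, -0.0, -5.5]
force: [0.5, 0.0, -0.1]
gripper_width: 0.8
time_s: 5.25
ee_pos: [551.5, -2.0, 344.8]
ee_rot: [-180.0, -0.0, -5.5]
force: [0.2, 0.3, -0.5]
gripper_width: 0.6
time_s: 5.5
ee_pos: [552.5, -2.1, 344.7]
ee_rot: [180.0, 0.2, -5.5]
force: [-4.8, 1.0, 3.0]
gripper_width: 0.3
```

```bash
python3 - <<'E'
from h import *
f=vision.grab_frame("scene"); save(f,"s2",(200,170,380,300),4)
E
```

```text
(no output)
```

View pics/s2.png

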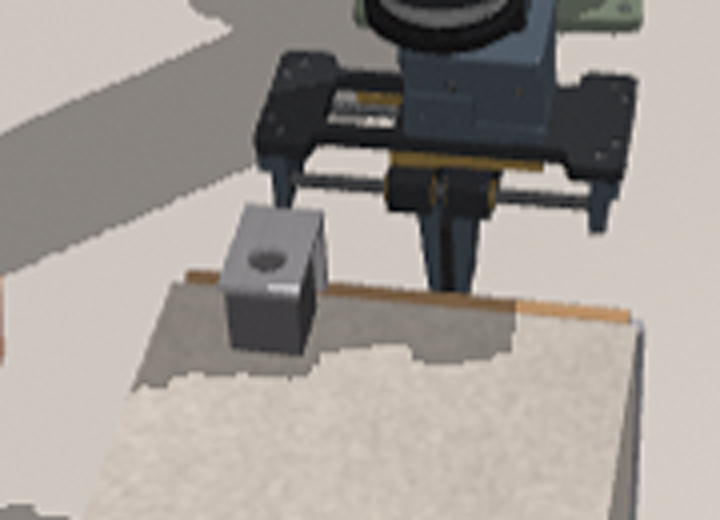

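The door is shut: there was a 4.8 N reaction at the stop and the hasp plate is over the socket (crop 265,262). I'll back off, rise and look down at the eye with the wrist camera.

```bash
python3 -m jog '[[0,-0.015,0,0,0,0,0],[0,0,0,-0.053,0,0,0],[0,0,0,-0.053,0,0,0],[0.05,0.0353,0.0405,0,0,0,0],[0.05,0.0353,0.0405,0,0,0,0],[0.05,0,0,0,0,0,0]]'; python3 - <<'E'
from h import *
s=status.state(); print(s["ee_pos"],s["ee_rot"])
f=vision.grab_frame("wrist"); save(f,"w1"); np.save("w1.npy",f,allow_pickle=True)
v,u=np.mgrid[0:480,0:640]; uv=np.c_[u.ravel(),v.ravel()]; w,ok=pts(f,uv)
m=ok&(abs(w[:,2]-217)<5)&(abs(w[:,0]-600)<60)&(abs(w[:,1]+88)<60); print(m.sum(),w[m][:,2].mean(),cv2.minAreaRect(np.float32(w[m][:,:2])))
M=m.reshape(480,640).astype(np.uint8); c,h=cv2.findContours(M,cv2.RETR_CCOMP,cv2.CHAIN_APPROX_NONE)
for i,k in enumerate(c):
    if len(k)>15:
        (x,y),r=cv2.minEnclosingCircle(k); print(h[0][i][3],len(k),x,y,r,onplane(f,[(x,y)],217))
g=vision.grab_frame("scene")
w,ok=pts(g,uv)
for n,z in(("big",(447,410)),("yel",(347,317))):
    m=ok&(np.hypot(w[:,0]-z[0],w[:,1]-z[1])<40)&(w[:,2]>10); print(n,w[m].mean(0),w[m].max(0),w[m].min(0))
m=ok&(abs(w[:,2]-217)<4)&(abs(w[:,0]-600)<60)&(abs(w[:,1]+88)<60); print(cv2.minAreaRect(np.float32(w[m][:,:2])))
E
```

```text
time_s: 6.3
ee_pos: [601.9, -90.6, 449.9]
ee_rot: [179.9, -0.1, -5.7]
force: [-0.8, 0.1, 0.2]
gripper_width: 27.4
[601.88099306 -90.55477242 449.88715356] [ 1.79947659e+02 -5.56445968e-02 -5.70264632e+00]
4065 217.53575421995777 ((597.6353149414062, -89.35543823242188), (39.8890266418457, 48.2407341003418), 84.12539672851562)
-1 281 312.44366455078125 265.2177429199219 49.37369918823242 [[599.0460596  -89.05339715 217.        ]]
0 81 313.0 263.0 15.297158241271973 [[600.41147326 -89.53045125 217.        ]]
big [457.77810688 405.25219385  87.13731258] [470.11689168 427.74506343 124.33420895] [440.6076198  386.5364877   10.14907973]
yel [350.98726632 316.90333756  62.92253116] [359.45633633 331.91685853  86.57173481] [337.45292384 302.90525577  17.57250977]
((593.6597900390625, -87.47771453857422), (40.95363998413086, 67.01734161376953), 84.33067321777344)
```

View pics/w1.png

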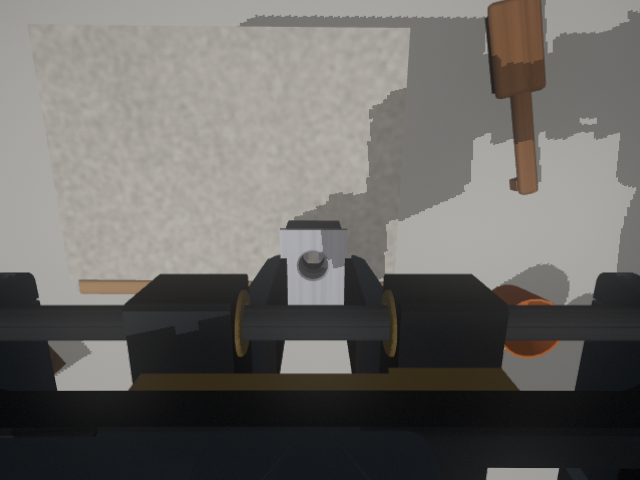

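The eye is at wrist pixel (313,263), which gives (600.4,-89.5). The socket's dark hole shows concentrically through it. Now to the pin.

```bash
python3 -m jog '[[0.05,-0.0248,-0.0467,0,0,0,0],[0.05,-0.0248,-0.0467,0,0,0,0],[0.05,-0.0248,-0.0467,0.01,0,0,0],[0.05,-0.0248,-0.0467,0.015,0,0,0],[0.05,-0.0248,-0.0467,0.02,0,0,0],[0.05,-0.0248,-0.0467,0.02,0,0,0],[0.05,-0.0248,-0.0467,0.02,0,0,0],[0.05,-0.0248,-0.0467,0.02,0,0,0]]'
python3 -m jog '[[0.06,0,0,0,0,0,-0.18],[0.06,0,0,0,0,0,-0.18],[0.06,0,0,0,0,0,-0.18],[0.06,0,0,0,0,0,-0.18],[0.06,0,0,0,0,0,-0.18],[0.06,0,0,0,0,0,0],[0.06,0,0,0,0,0,0]]'; python3 - <<'E'
from h import *
s=status.state(); print(s["ee_pos"],s["ee_rot"])
f=vision.grab_frame("wrist"); save(f,"w2")
v,u=np.mgrid[0:480,0:640]; uv=np.c_[u.ravel(),v.ravel()]; w,ok=pts(f,uv)
for z in(90,54,50):
  m=ok&(abs(w[:,2]-z)<(2 if z<60 else 5))&(abs(w[:,0]-441)<(55 if z==50 else 30))&(abs(w[:,1]-300)<(55 if z==50 else 30))
  print(z,m.sum(),w[m].mean(0) if m.any() else 0,m.any() and cv2.minAreaRect(np.float32(w[m][:,:2])))
E
```

```text
time_s: 7.4
ee_pos: [436.8, 304.6, 345.6]
ee_rot: [-179.9, -0.0, -5.4]
force: [0.8, -0.1, 0.8]
gripper_width: 50.1
time_s: 8.28
ee_pos: [438.5, 302.9, 346.0]
ee_rot: [180.0, -0.0, 46.0]
force: [-0.7, -1.0, 0.3]
gripper_width: 60.1
[438.45212604 302.94985582 345.95056196] [ 1.79997716e+02 -1.94902319e-02  4.59546218e+01]
90 955 [441.3109366  300.22365124  90.10166151] ((440.4164123535156, 299.3937072753906), (28.44499397277832, 16.046215057373047), 46.792137145996094)
54 253 [441.17484066 301.24563569  53.66077973] ((441.96270751953125, 299.9729919433594), (57.927738189697266, 57.45824432373047), 88.04369354248047)
50 6665 [442.42630277 301.17552654  50.59902504] ((440.5330810546875, 299.16729736328125), (70.39188385009766, 70.2708511352539), 27.482030868530273)
```

View pics/w2.png

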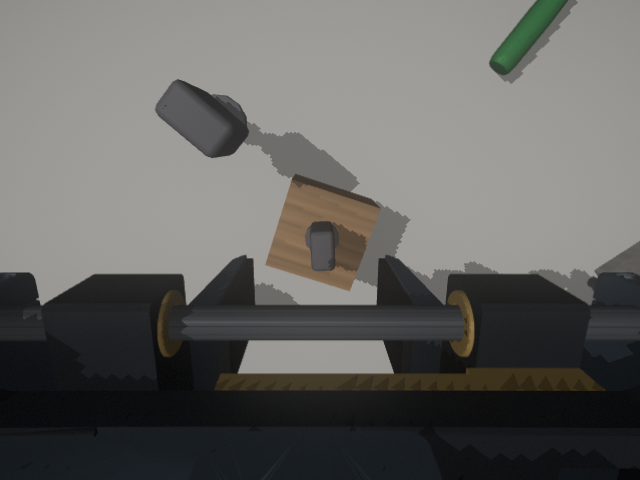

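The wrist view shows the pin grip at (321,245) in the holder, centred between the fingers. Its measured pose is (440.4,299.4) with yaw 46.8°. I'll align and descend.

```bash
python3 -m jog '[[0.06,-0.0011,0.0039,0,0,0,-0.013],[0.06,0,0,0.04,0,0,0],[0.06,0,0,0.04,0,0,0],[0.06,0,0,0.018,0,0,0],[0.06,0,0,0,0,0,0]]' 40; python3 -m jog '[[0,0,0,0,0,0,0],[0,0,0,0,0,0,0],[0,0,0,0,0,0,0],[0,0,0,0,0,0,0],[0,0,0,0,0,0,0]]' 40; python3 - <<'E'
from h import *
f=vision.grab_frame("wrist"); save(f,"w3",(180,150,480,400),2.5)
E
```

```text
time_s: 8.95
ee_pos: [441.0, 298.8, 246.4]
ee_rot: [-180.0, 0.2, 46.8]
force: [0.7, -0.5, 1.5]
gripper_width: 60.4
time_s: 9.57
ee_pos: [441.3, 299.3, 247.9]
ee_rot: [180.0, -0.0, 46.8]
force: [-0.4, -0.3, 0.2]
gripper_width: 15.8
```

View pics/w3.png

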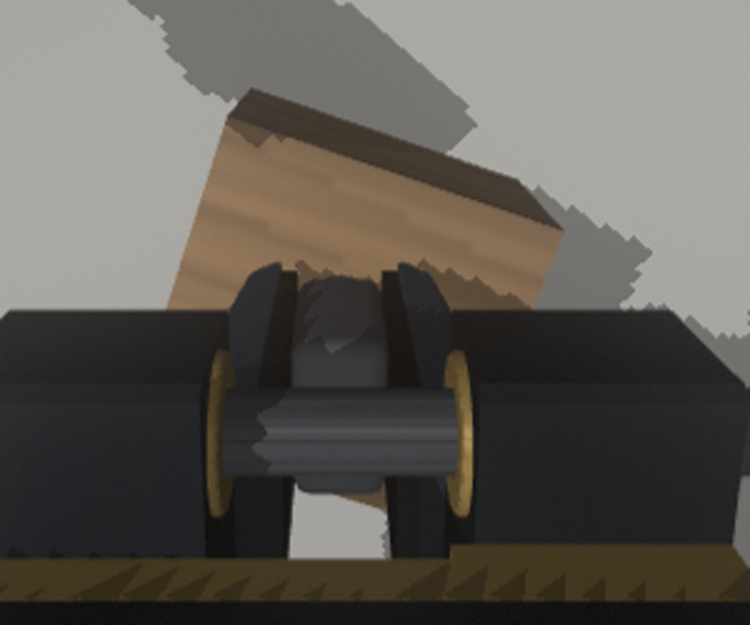

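Grasped: the opening is 15.8 mm, matching the 16 mm grip, and the pin sits between the pads (crop 340,340). Lifting and carrying it over the eye.

```bash
python3 -m jog '[[0,0,0,-0.02,0,0,0],[0,0,0,-0.04,0,0,0],[0,0,0,-0.058,0,0,0],[0,0,0,-0.06,0,0,0],[0,0,0,-0.06,0,0,0],[0,0,0,0,0,0,0]]'; python3 -m jog '[[0,-0.0217,0.0478,0,0,0,0],[0,-0.0217,0.0478,0,0,0,0],[0,-0.0217,0.0478,0,0,0,0],[0,-0.0217,0.0478,0,0,0,0],[0,-0.0217,0.0478,0,0,0,0],[0,-0.0217,0.0478,0,0,0,0],[0,-0.0217,0.0478,0,0,0,0],[0,-0.0217,0.0478,0,0,0,0],[0,0,0,0,0,0,0],[0,0,0,0,0,0,0]]'; python3 - <<'E'
from h import *
s=status.state(); print(s["ee_pos"],s["ee_rot"])
for c in("scene","side"):
    f=vision.grab_frame(c); e=proj(f,[[600.5,-89.3,217],[600.5,-89.3,240]]); print(c,e)
    x,y=e[0].astype(int); save(f,c+"4",(x-60,y-75,x+60,y+35),6)
E
```

```text
time_s: 10.38
ee_pos: [441.4, 299.4, 491.0]
ee_rot: [179.8, -0.6, 46.8]
force: [-0.1, 0.6, 0.5]
gripper_width: 16.1
time_s: 11.62
ee_pos: [601.0, -88.9, 484.3]
ee_rot: [-179.8, 0.1, 46.8]
force: [-0.1, 1.4, -0.1]
gripper_width: 15.8
[601.04199969 -88.86123669 484.32666693] [-1.79845666e+02  6.72694142e-02  4.67769874e+01]
scene [[266.00809237 234.02462187]
 [265.08664469 225.03202951]]
side [[312.3964364  172.09453362]
 [312.42593034 162.42088784]]
```

View pics/scene4.png

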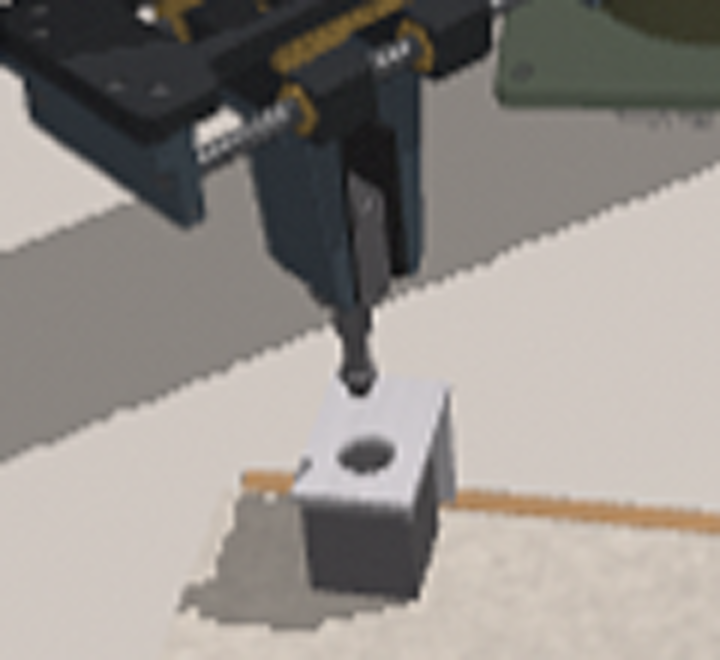

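View pics/side4.png

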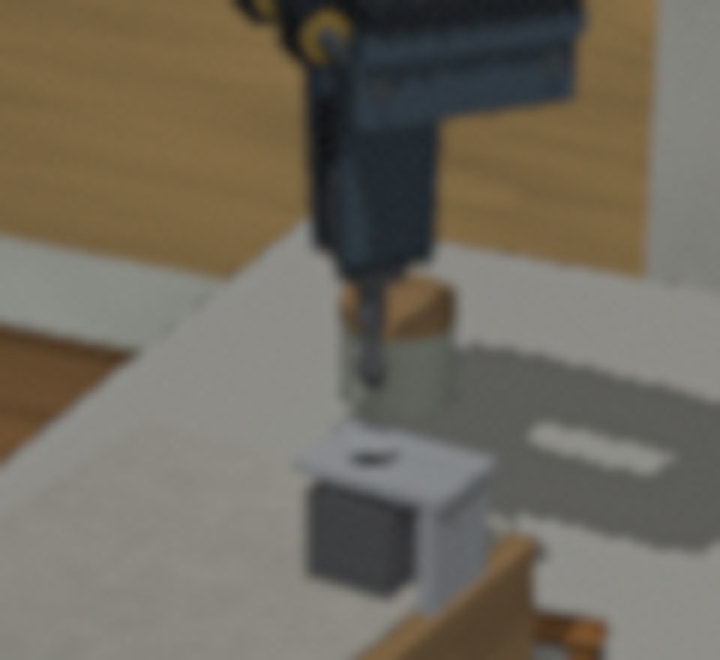

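The foot is over the eye to within about 0.4 px in both views (scene foot 265.7,224.5 and eye 267,234.8; side foot 313.8,161.3 and eye 314.2,173.5). Descending carefully.

```bash
python3 -m jog '[[0,0,0,0.015,0,0,0],[0,0,0,0.012,0,0,0],[0,0,0,0.004,0,0,0],[0,0,0,0,0,0,0]]'; python3 -m jog '[[0,0,0,0.004,0,0,0],[0,0,0,0.004,0,0,0],[0,0,0,0,0,0,0]]'; python3 - <<'E'
from h import *
for c in("scene","side"):
    f=vision.grab_frame(c); e=proj(f,[[600.5,-89.3,217]])
    x,y=e[0].astype(int); save(f,c+"5",(x-60,y-75,x+60,y+35),6)
E
```

```text
time_s: 12.22
ee_pos: [601.2, -88.9, 454.3]
ee_rot: [-180.0, 0.0, 46.8]
force: [0.3, 0.2, -0.8]
gripper_width: 15.8
time_s: 12.6
ee_pos: [601.1, -89.1, 446.4]
ee_rot: [-180.0, 0.0, 46.8]
force: [0.7, -0.4, -1.0]
gripper_width: 15.2
```

View pics/scene5.png

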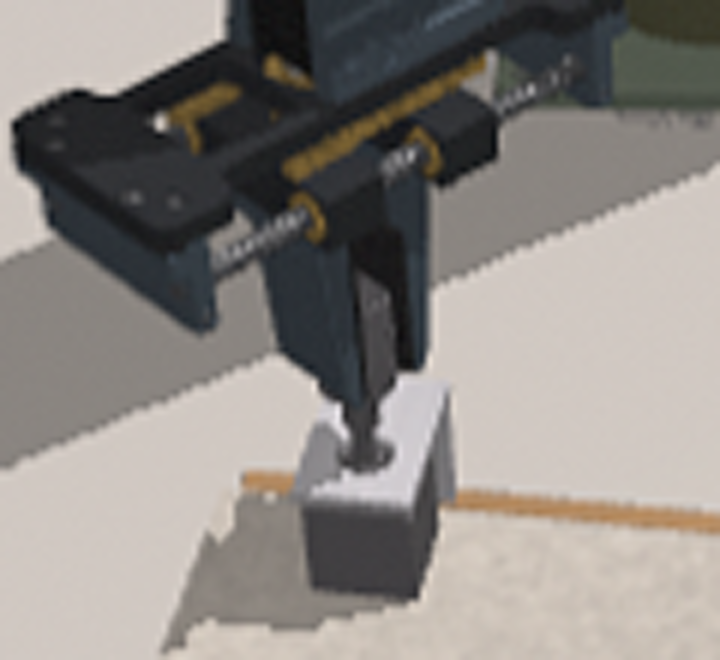

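View pics/side5.png

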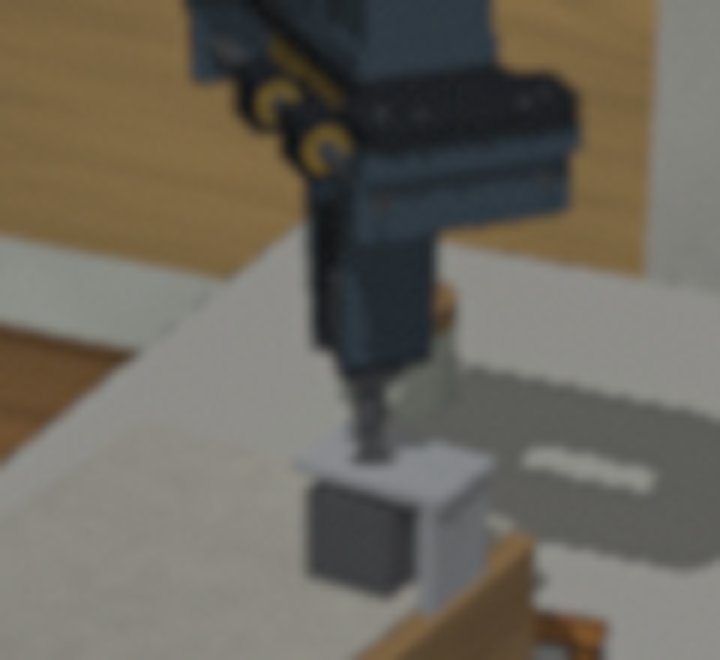

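The foot is in the eye, centred in both views and with no side force. Continuing in small steps while watching the force.

```bash
python3 -m jog '[[0,0,0,0.003,0,0,0],[0,0,0,0.003,0,0,0],[0,0,0,0,0,0,0]]'; python3 -m jog '[[0,0,0,0.003,0,0,0],[0,0,0,0.002,0,0,0],[0,0,0,0,0,0,0]]';python3 -m jog '[[0,0,0,0.003,0,0,0],[0,0,0,0,0,0,0]]'
```

```text
time_s: 13.08
ee_pos: [601.1, -89.0, 440.3]
ee_rot: [-180.0, 0.0, 46.8]
force: [0.8, -0.7, -0.4]
gripper_width: 15.9
time_s: 13.45
ee_pos: [601.2, -89.0, 435.5]
ee_rot: [-180.0, 0.0, 46.8]
force: [-0.0, 0.5, -1.0]
gripper_width: 16.1
time_s: 13.7
ee_pos: [601.2, -89.0, 432.5]
ee_rot: [-180.0, 0.0, 46.8]
force: [-0.3, -0.2, -0.8]
gripper_width: 15.6
```

```bash
for i in 1 ; do python3 -m jog '[[0,0,0,0.003,0,0,0],[0,0,0,0,0,0,0]]';python3 -m jog '[[0,0,0,0.003,0,0,0],[0,0,0,0,0,0,0]]';python3 -m jog '[[0,0,0,0.002,0,0,0],[0,0,0,0,0,0,0]]'; done
```

```text
time_s: 13.95
ee_pos: [601.2, -89.1, 429.7]
ee_rot: [180.0, 0.0, 46.8]
force: [0.5, -0.3, -0.4]
gripper_width: 15.9
time_s: 14.2
ee_pos: [601.2, -89.0, 427.2]
ee_rot: [179.9, -0.0, 46.8]
force: [0.4, -0.2, 2.9]
gripper_width: 15.7
time_s: 14.45
ee_pos: [601.2, -89.0, 425.5]
ee_rot: [179.9, -0.0, 46.8]
force: [0.6, -0.8, 4.5]
gripper_width: 15.7
```

```bash
python3 -m jog '[[0,0,0,0.002,0,0,0],[0,0,0,0,0,0,0]]';python3 -m jog '[[0,0,0,0.002,0,0,0],[0,0,0,0,0,0,0]]';python3 -m jog '[[0,0,0,0.002,0,0,0],[0,0,0,0,0,0,0]]'
```

```text
time_s: 14.7
ee_pos: [601.4, -89.0, 422.3]
ee_rot: [180.0, -0.0, 46.8]
force: [0.9, -0.9, -0.5]
gripper_width: 15.6
time_s: 14.95
ee_pos: [601.3, -89.0, 420.5]
ee_rot: [180.0, -0.0, 46.8]
force: [1.1, -0.2, 0.6]
gripper_width: 15.4
time_s: 15.2
ee_pos: [601.2, -89.0, 418.5]
ee_rot: [-180.0, 0.0, 46.8]
force: [0.9, -1.4, 1.3]
gripper_width: 16.0
```

```bash
python3 -m jog '[[0,0,0,0.002,0,0,0],[0,0,0,0,0,0,0]]';python3 -m jog '[[0,0,0,0.001,0,0,0],[0,0,0,0,0,0,0]]';python3 -m jog '[[0,0,0,0.001,0,0,0],[0,0,0,0,0,0,0]]'
```

```text
time_s: 15.45
ee_pos: [601.1, -89.0, 416.1]
ee_rot: [-180.0, 0.0, 46.8]
force: [-0.1, 0.1, 0.7]
gripper_width: 15.7
time_s: 15.7
ee_pos: [601.1, -89.0, 415.6]
ee_rot: [-180.0, 0.0, 46.8]
force: [0.9, -0.1, 0.2]
gripper_width: 15.5
time_s: 15.95
ee_pos: [601.1, -89.0, 414.9]
ee_rot: [180.0, 0.0, 46.8]
force: [-0.2, -0.7, 3.2]
gripper_width: 16.0
```

```bash
python3 -m jog '[[0,0,0,0.001,0,0,0],[0,0,0,0,0,0,0]]';python3 -m jog '[[0,0,0,0.001,0,0,0],[0,0,0,0,0,0,0]]';python3 - <<'E'
from h import *
for c in("scene","side"):
    f=vision.grab_frame(c); e=proj(f,[[600.5,-89.3,217]])
    x,y=e[0].astype(int); save(f,c+"6",(x-60,y-75,x+60,y+35),6)
E
```

```text
time_s: 16.2
ee_pos: [600.9, -89.0, 414.9]
ee_rot: [180.0, -0.0, 46.8]
force: [-2.4, 0.5, 7.6]
gripper_width: 15.9
time_s: 16.45
ee_pos: [600.8, -89.0, 414.9]
ee_rot: [179.9, -0.0, 46.8]
force: [-2.8, 0.3, 10.6]
gripper_width: 15.8
```

View pics/side6.png

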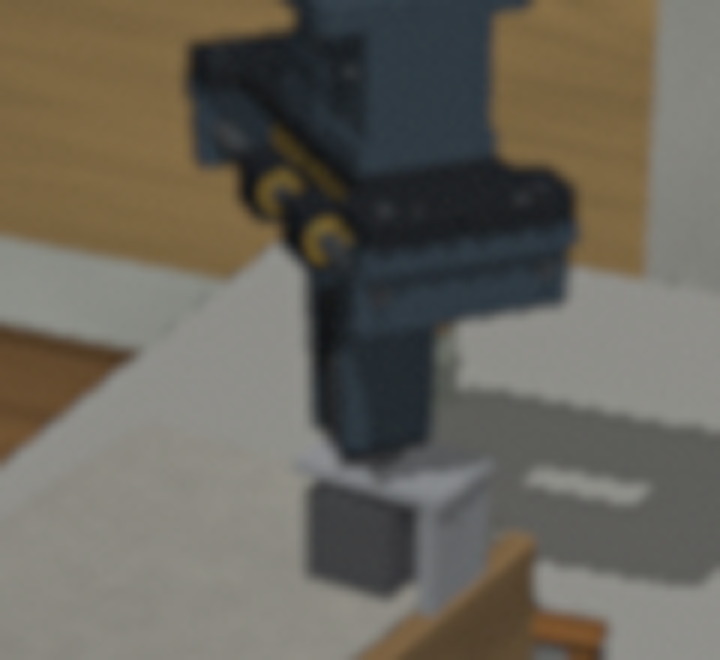

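View pics/scene6.png

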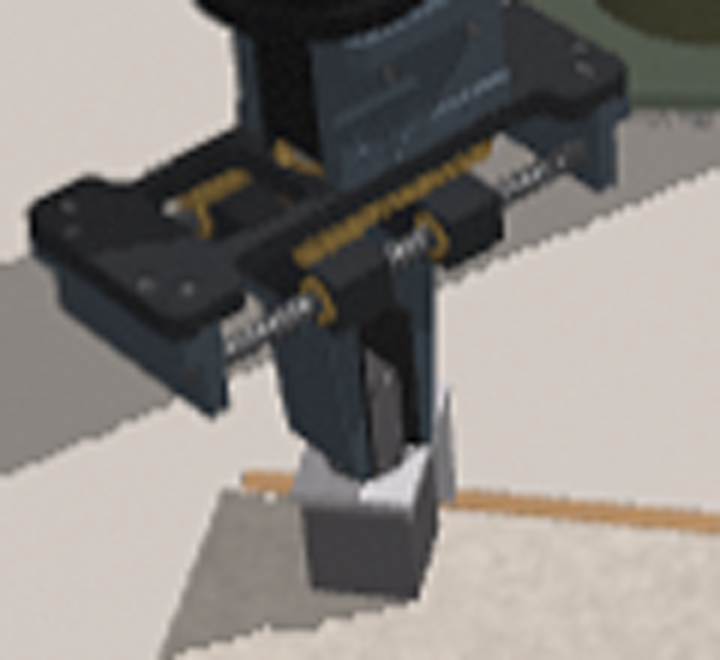

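Home: z has stopped at 414.9 (predicted 415) with 10.6 N building up. Now I'll unload, then pull up in small steps.

```bash
python3 -m jog '[[0,0,0,-0.001,0,0,0],[0,0,0,-0.001,0,0,0],[0,0,0,-0.001,0,0,0],[0,0,0,0,0,0,0]]';python3 -m jog '[[0,0,0,-0.001,0,0,0],[0,0,0,0,0,0,0]]';python3 -m jog '[[0,0,0,-0.001,0,0,0],[0,0,0,0,0,0,0]]'
```

```text
time_s: 17.05
ee_pos: [601.3, -89.0, 415.0]
ee_rot: [-180.0, 0.0, 46.8]
force: [1.2, -0.6, -1.2]
gripper_width: 16.1
time_s: 17.3
ee_pos: [601.2, -89.0, 416.1]
ee_rot: [-179.9, 0.0, 46.8]
force: [-0.0, -0.5, -3.2]
gripper_width: 15.8
time_s: 17.55
ee_pos: [601.1, -89.0, 416.9]
ee_rot: [-179.9, 0.1, 46.8]
force: [0.4, -0.5, -6.4]
gripper_width: 15.9
```

```bash
python3 -m jog '[[0,0,0,-0.0007,0,0,0],[0,0,0,0,0,0,0]]'; python3 -m jog '[[0,0,0,-0.0005,0,0,0],[0,0,0,0,0,0,0]]'
```

```text
time_s: 17.8
ee_pos: [601.1, -89.0, 417.4]
ee_rot: [-179.9, 0.1, 46.8]
force: [0.3, -0.5, -11.1]
gripper_width: 15.7
time_s: 18.05
ee_pos: [601.1, -89.0, 417.9]
ee_rot: [-179.9, 0.1, 46.8]
force: [1.2, 0.4, -14.6]
gripper_width: 15.9
```

14.6 N is a bit above 12, so I'll ease off slightly and hold.

```bash
python3 -m jog '[[0,0,0,0.0003,0,0,0]]'; python3 -m jog '[[0,0,0,0,0,0,0]]'; python3 -m jog '[[0,0,0,0,0,0,0]]'
```

```text
time_s: 18.18
ee_pos: [601.1, -89.0, 417.9]
ee_rot: [-179.9, 0.1, 46.8]
force: [1.4, 0.1, -14.3]
gripper_width: 15.9
time_s: 18.3
ee_pos: [601.1, -89.0, 418.0]
ee_rot: [-179.9, 0.0, 46.8]
force: [0.8, -0.2, -15.8]
gripper_width: 16.3
time_s: 18.42
ee_pos: [601.0, -89.0, 418.1]
ee_rot: [-179.9, 0.0, 46.8]
force: [0.9, 0.2, -16.0]
gripper_width: 15.8
```

The force is still creeping up because the controller keeps correcting. Easing off at once.

```bash
python3 -m jog '[[0,0,0,0.001,0,0,0]]'; python3 -m jog '[[0,0,0,0,0,0,0]]'
```

```text
time_s: 18.55
ee_pos: [601.0, -89.0, 417.7]
ee_rot: [-180.0, 0.0, 46.8]
force: [-0.4, -0.5, -12.1]
gripper_width: 15.7
time_s: 18.68
ee_pos: [600.9, -89.0, 417.8]
ee_rot: [-180.0, 0.0, 46.8]
force: [-0.9, -0.4, -14.3]
gripper_width: 15.7
```

```bash
python3 -m jog '[[0,0,0,0.0004,0,0,0]]'; python3 -m jog '[[0,0,0,0.0001,0,0,0]]'
```

```text
time_s: 18.8
ee_pos: [600.9, -89.0, 417.6]
ee_rot: [-180.0, 0.0, 46.8]
force: [-1.1, -0.1, -11.0]
gripper_width: 15.8
time_s: 18.92
ee_pos: [600.9, -89.0, 417.5]
ee_rot: [-180.0, 0.0, 46.8]
force: [-2.3, 0.2, -11.3]
gripper_width: 15.9
```

```bash
python3 -m jog '[[0,0,0,0,0,0,0]]'; python3 -m jog '[[0,0,0,0,0,0,0]]'
```

```text
time_s: 19.05
ee_pos: [601.0, -89.0, 417.5]
ee_rot: [-180.0, 0.0, 46.8]
force: [-1.4, 0.1, -9.9]
gripper_width: 15.7
time_s: 19.18
ee_pos: [601.0, -89.0, 417.4]
ee_rot: [-180.0, 0.0, 46.8]
force: [-2.3, -0.1, -10.5]
gripper_width: 16.0
```

```bash
python3 -m jog '[[0,0,0,-0.0003,0,0,0]]'; python3 -m jog '[[0,0,0,0,0,0,0]]'; python3 -m jog '[[0,0,0,0,0,0,0]]'
```

```text
time_s: 19.3
ee_pos: [601.0, -89.0, 417.5]
ee_rot: [-180.0, 0.0, 46.8]
force: [-2.5, -0.4, -11.2]
gripper_width: 15.6
time_s: 19.42
ee_pos: [601.1, -89.0, 417.4]
ee_rot: [-180.0, 0.0, 46.8]
force: [-2.6, -0.3, -11.0]
gripper_width: 16.1
time_s: 19.55
ee_pos: [601.1, -89.0, 417.4]
ee_rot: [-180.0, 0.0, 46.8]
force: [-3.6, -0.6, -11.1]
gripper_width: 15.8
```

```bash
python3 -m jog '[[0,0,0,-0.0002,0,0,0]]'; python3 -m jog '[[0,0,0,0,0,0,0]]'; python3 -m jog '[[0,0,0,0,0,0,0]]'; python3 -m jog '[[0,0,0,0,0,0,0]]'; python3 -m jog '[[0,0,0,0,0,0,0]]'
```

```text
time_s: 19.68
ee_pos: [601.1, -89.0, 417.5]
ee_rot: [-180.0, 0.0, 46.8]
force: [-3.1, -0.4, -11.5]
gripper_width: 15.6
time_s: 19.8
ee_pos: [601.1, -89.0, 417.5]
ee_rot: [-180.0, 0.0, 46.8]
force: [-2.4, 0.4, -11.2]
gripper_width: 16.1
time_s: 19.92
ee_pos: [601.1, -89.0, 417.5]
ee_rot: [-180.0, 0.0, 46.8]
force: [-2.6, -1.7, -10.6]
gripper_width: 16.0
time_s: 20.05
ee_pos: [601.1, -89.0, 417.5]
ee_rot: [-180.0, 0.0, 46.8]
force: [-3.6, -0.4, -12.0]
gripper_width: 15.6
time_s: 20.18
ee_pos: [601.1, -89.0, 417.5]
ee_rot: [-180.0, 0.0, 46.8]
force: [-4.1, 0.6, -11.0]
gripper_width: 16.1
```

```bash
python3 -m jog '[[0,0,0,-0.0002,0,0,0]]'; python3 -m jog '[[0,0,0,0,0,0,0]]'; python3 -m jog '[[0,0,0,0,0,0,0]]'; python3 -m jog '[[0,0,0,0,0,0,0]]'; python3 -m jog '[[0,0,0,0,0,0,0]]'
```

```text
time_s: 20.3
ee_pos: [601.1, -89.0, 417.7]
ee_rot: [-180.0, 0.0, 46.8]
force: [-2.9, -0.1, -11.7]
gripper_width: 15.4
time_s: 20.42
ee_pos: [601.1, -89.0, 417.6]
ee_rot: [-180.0, 0.0, 46.8]
force: [-4.1, 0.4, -12.4]
gripper_width: 15.4
time_s: 20.55
ee_pos: [601.1, -89.0, 417.6]
ee_rot: [-180.0, 0.0, 46.8]
force: [-3.3, -0.4, -11.7]
gripper_width: 16.0
time_s: 20.68
ee_pos: [601.1, -89.0, 417.7]
ee_rot: [-180.0, 0.0, 46.8]
force: [-4.1, -0.3, -12.2]
gripper_width: 16.0
time_s: 20.8
ee_pos: [601.1, -89.0, 417.7]
ee_rot: [-180.0, 0.0, 46.8]
force: [-4.2, 0.4, -13.3]
gripper_width: 15.8
```

It held at about 12 N for over 0.5 s. Unload, open and withdraw.

```bash
python3 -m jog '[[0,0,0,0.001,0,0,0],[0,0,0,0.0005,0,0,0],[0,0,0,0,0,0,0]]'
```

```text
time_s: 21.18
ee_pos: [601.0, -89.0, 417.2]
ee_rot: [180.0, -0.0, 46.8]
force: [-4.6, 0.6, -7.7]
gripper_width: 16.2
```

```bash
python3 -m jog '[[0,-0.0003,-0.0003,0.001,0,0,0],[0,0,0,0,0,0,0]]';python3 -m jog '[[0,-0.0003,-0.0003,0.0005,0,0,0],[0,0,0,0,0,0,0]]'
```

```text
time_s: 21.42
ee_pos: [600.7, -89.0, 416.8]
ee_rot: [179.9, -0.1, 46.8]
force: [-4.9, 0.3, -5.2]
gripper_width: 15.9
time_s: 21.68
ee_pos: [600.5, -89.1, 416.4]
ee_rot: [179.8, -0.1, 46.8]
force: [-4.5, 0.1, -2.0]
gripper_width: 15.9
```

```bash
python3 -m jog '[[0,-0.0002,-0.0002,0.0003,0,0,0],[0.03,0,0,0,0,0,0],[0.05,0,0,0,0,0,0],[0.05,0,0,0,0,0,0],[0.05,0,0,0,0,0,0]]'; python3 -m jog '[[0.05,0,0,-0.01,0,0,0],[0.05,0,0,-0.03,0,0,0],[0.05,0,0,-0.05,0,0,0],[0.05,0,0,0,0,0,0],[0.05,0,0,0,0,0,0]]'; python3 - <<'E'
from h import *
for c in("scene","side","wrist"):
    f=vision.grab_frame(c); e=proj(f,[[600.5,-89.3,217]])
    x,y=e[0].astype(int); save(f,c+"7",(max(0,x-60),max(0,y-75),x+60,y+35),6)
    v,u=np.mgrid[0:480,0:640]; uv=np.c_[u.ravel(),v.ravel()]; w,ok=pts(f,uv)
    n=ok&(np.hypot(w[:,0]-600.5,w[:,1]+89)<9)&(w[:,2]>235)&(w[:,2]<275); print(c,n.sum(),np.percentile(w[n][:,2],[50,90,97]) if n.any() else 0, w[n].mean(0))
    m=ok&(abs(w[:,2]-206)<0)
E
```

```text
time_s: 22.3
ee_pos: [600.2, -89.1, 414.7]
ee_rot: [180.0, -0.0, 46.8]
force: [0.3, 1.3, -0.7]
gripper_width: 49.3
time_s: 22.92
ee_pos: [599.9, -89.0, 504.7]
ee_rot: [180.0, -0.0, 46.8]
force: [-0.8, 0.4, -0.0]
gripper_width: 50.3
scene 56 [258.45810194 260.17223898 260.62071414] [601.82786658 -91.03509536 256.04795444]
side 35 [256.91818659 258.70464368 258.92895691] [597.06858141 -86.49584206 252.32840547]
wrist 576 [258.654759   259.52062761 259.8867391 ] [600.62976286 -88.98332643 258.60734968]
```

View pics/side7.png

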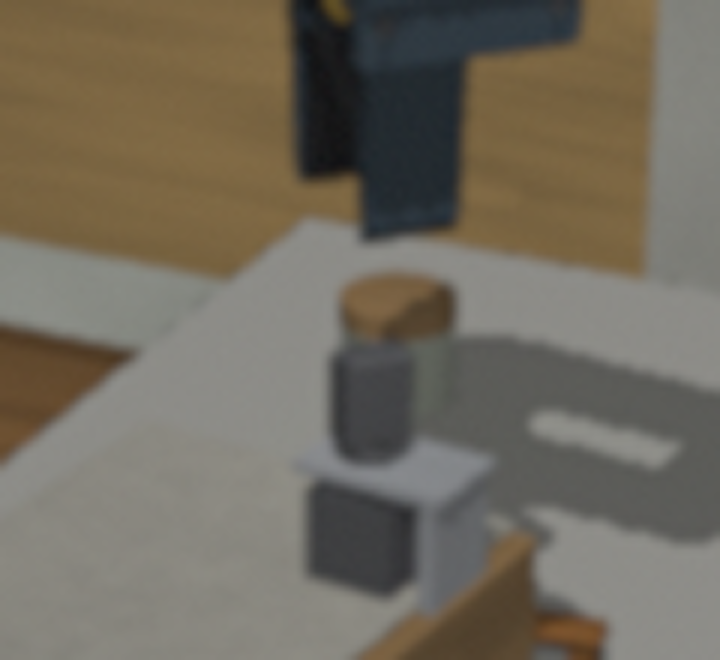

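View pics/scene7.png

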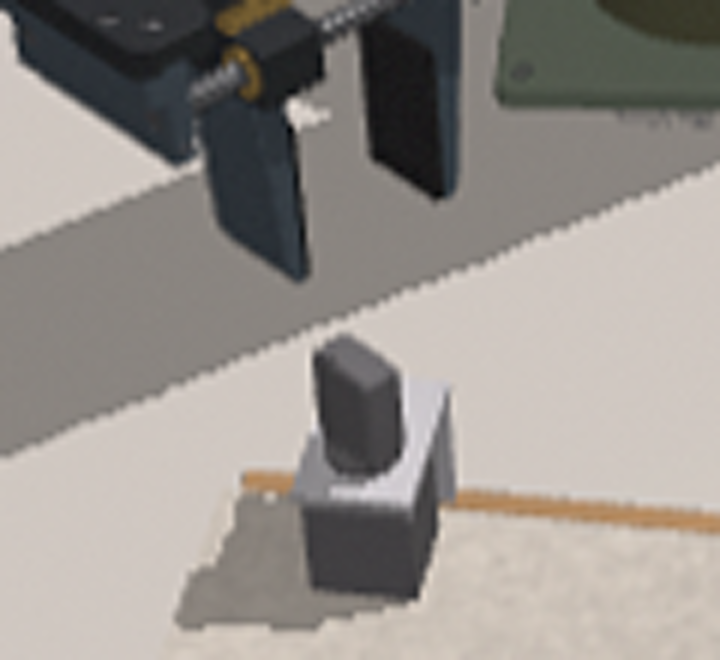

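The pin stands upright and caught: its top is at about 258.6 mm and the fully seated height is 257. The door is flush (scene crop 350,420) and the gripper is clear. Handing in.

```bash
python3 - <<'E'
from h import *
ticket.job_done(); print(status.state()["time_s"])
E
```

```text
the job is handed in; nothing more can be done
the job is handed in; nothing more can be done
```

The door is shut and the pin is caught in the lock, but the proving pull may have gone just over the 16 N limit. I handed the job in at about 23 s of the 72 s allowed.

- **Door:** I pushed it shut near door_push until the stop pushed back with about 5 N. The last pictures show the hasp plate still over the socket.
- **Pin:** I took the smaller grey pin from the holder and pushed it through the eye into the socket. The catches gave way, and it stopped with the collar home at the predicted height, with 10.6 N building up.
- **Proving pull:** the catches bit after about 1–2 mm. The force first crept past 12 N as the controller kept correcting. Readings peaked at 15.8 and 16.0 N for about a quarter second before I eased off. With roughly 0.7 N of sensor noise, I can't rule out that the true force briefly touched or slightly passed 16 N. I then held 10–12 N for over a second, the last 0.6 s of it at about 12 N.
- **Final state:** after I let go, the pin's top was about 1.6 mm above fully seated, which fits the slide before the catches bite. The gripper was about 90 mm clear. I did not touch the other things or re-measure their positions.

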